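# Clip the grater insert into the slicer stand

### The arm

A 6-joint arm with a two-finger parallel gripper is mounted at the origin on the work surface. World frame = base frame: x ahead of the robot, y to its left, z up, the work surface at z = 0. Lengths are in m, angles in rad, forces in N, time in s.
With the tool pointing down it reaches from about 0.35 to 0.775 m from the base axis. Payload 5.5 kg.
Tool frame: the origin (TCP) lies where the fingers leave the gripper's body, on its centre line; the fingertips stand env.tip_reach ahead of it and the grasp point (between the pads) lies 54 mm ahead of it (env.tip_reach is the distance from the TCP to the fingertips, in m); z points along the fingers, y is the line along which they close (so a half turn about z gives the same grasp; the last joint's range is limited). The gripper opens to 85 mm and grips with 20 to 120 N. Pads are 22 mm wide; open, the fingers measure 114 mm over their backs; the gripper's body (76 mm by 85 mm) begins 54 mm behind the grasp point. The pads swing forward as they close: fully open they stand 13 mm farther back than shut.
Start: joints at [-0.14, 0.313, 0.046, 1.304, 0, 1.431], TCP at [0.575, -0, 0.304] pointing down, gripper open.
Joint ranges: [-2.76, 2.76], [-0.86, 1.69], [-1.03, 1.26], [-2.2, 2.34], [-1.47, 1.5], [-3.14, 3.14]. Speed limits (rad/s): [2.57, 2.57, 3.14, 3.14, 3.14, 3.14].

### API

Orientations are given as a unit quaternion [w, x, y, z].
In Python, from workcell import status, optics, hand_in, env gives the robot as it stands.
- The arm moves only by the shell command python3 -m handwheel 'ROWS' [FORCE]. ROWS is a JSON object whose one key "deltas" holds a list of rows, each a list of 5 numbers: the opening, from -1 (shut) to 1 (fully open), then the shift along the tool's x, y, z in units of 40 mm (1.0 is 40 mm), then the turn about the tool's z in units of 10 degrees (1.0 is 10 degrees). In form: {"deltas": [[jaw, x, y, z, roll], ...]}. A call has 1 to 20 rows; each row shifts and turns the commanded pose from where the row before left it, along the tool's axes as they then stand; what a row does not reach is not made up. A row lasts 1/8 s, in which the tool goes at most 62.5 mm and 10.7 degrees, less where a joint would pass 70% of its speed; a pose out of reach is approached as far as the arm can. A call is refused whole if a number of a shift passes 1 or a number of a turn 1, either way. A call with a gripper value outside its range is refused whole. The fingers move at their own pace and stop on an object; FORCE is the grip in N (left out, the last holds). Time passes only in rows, so rows that do not move let the fingers close. It gives the time, the measured TCP pose, the force, the opening and the grip force at its end, in the units of the state.
- status.get_state(): the state, without advancing time (a new reading comes with each control period).
- optics.read_camera(name): name is "scene" or "side" or "wrist"; returns a dict with "frame" (384x512x3 uint8, red, green, blue), "depth" (384x512 float32, m along the optical axis (not along the pixel's ray), 0 where there is no reading), "vfov" (degrees; the focal length in pixels is half the picture's height over the tangent of half this angle, whatever the lens; pixels are square), "cx", "cy" (the principal point, pixels), "k1" (the pictures are not rectified: a ray, as slopes to the right and down, at radius r is drawn at 1 + k1 r^2 times it, then the intrinsics apply), "origin" and "attitude" of the camera in the world. Camera axes: x right, y down, z forward; pixel columns grow to the right and rows downward; lengths in m; the calibration is good to about 2 mm. A picture is of the moment at which its call begins.
- hand_in(): hands the job in; it is judged then, once.
The state is a dict: "clock": time; "joint_pos": joint angles; "qvel": joint speeds; "tau": joint torques, N m; "tcp_pos": TCP position; "orientation": TCP orientation; "wrist_force": force on the tool from outside, world axes, zero at the start; "ft_torque": the same for the moment, N m; "finger_gap": finger opening in m; "grip_force": force on a finger pad.
Only numpy, scipy, OpenCV 4.12 (cv2) and the standard library are available. Lean on these libraries where they do the work, as an engineer would, in place of code of your own. Each camera call takes 0.05 s, during which the arm holds its last target. There are 200 camera calls.

### The job

Pick up the grater insert with the orange grip from the chopping board and slide its two ears down into the spring-clip slots of the green bracket, either way round, until it sits flat and firmly on the rubber seat inside. Press it home by feel and gently, never ramming it onto the seat, leave it there let go of, and do not disturb the other kitchen things.

Things in the scene. Friction and masses are not known exactly. Their poses are not given: they have to be found in the camera images.
- plate: Grater insert with the orange grip, 180 g, flat on the board at the start: steel plate 80 (x) x 112 (y) x 5 mm with an ear 16 (x) x 14 (y) x 5 mm at the middle of each y end, flush with the underside (140 mm over the ears). Alike either way round. Origin: centre of the underside; y ear to ear, z up.
- plate_grip (a point): Centre of the top of the insert's orange grip: an upright block 16 (x) x 36 (y) x 30 mm at the middle of the plate, its top 35 mm above the plate's underside. Axes as the insert's.
- bracket: Green bracket, fixed: two posts 60 (x) x 26 (y) mm, tops 70 mm above the counter, inner faces at y = +-58 mm, each with an inward-facing vertical slot, open at the top. Room for shut fingertips to press on the seated plate between its grip and a post, 39 mm either side of the middle. Origin: midway between the posts at counter level; y post to post, z up.
- slot_left (a point): Mouth of the slot in the +y post, centre, level with the post's top (70 mm up, y = 67 mm). The slot is 19 mm wide in x (24 in its top 2.5 mm) and runs from y = 58 to 76 mm. Steel spring clips line it front and back, sloping in from 65 mm above the counter and narrowing it to 13 mm from 55 mm down: the ear must be pushed between them. Axes as the bracket's.
- slot_right (a point): The same at the -y post. The clips hold an ear by friction wherever it is left. Those of the left post bite harder than those of the right: pushing the whole plate down takes a steady 3 to 10 N before it meets the seat, and it can tip a little end to end about the grip; then the high end wants pressing down by itself.
- stand: White slab under the bracket, fixed, 124 x 172 x 10 mm, same origin and axes as the bracket. On it the seat: two black rubber bars, 70 (x) x 10 mm, at y = +-46 mm. Their top is 18 to 40 mm above the counter, differently set each time and not reported. The rubber gives about 1 mm per 20 N: when the plate meets it the force rises above the clips' steady drag.
- board: Wooden chopping board, fixed, 340 (x) x 250 (y) x 14 mm. Origin: centre of the underside, on the counter; its top is 14 mm up.
- spare: Bystander: the other insert, also on the board, same shape and size but with a black grip; not to be used. Origin: centre of the underside.
- bowl: Bystander: green plastic bowl, 120 mm across, 55 mm high. Origin: centre of the underside.
- mug: Bystander: blue mug, 76 mm across, 90 mm high. Origin: centre of the underside.
- soap: Bystander: blue dish-soap bottle, 60 mm across, 200 mm high. Origin: centre of the underside.
- spoon: Bystander: steel spoon lying on the counter. Origin: centre of the underside.
- spice: Bystander: amber spice jar with red cap, 48 mm across, 90 mm high. Origin: centre of the underside.
Mind the look-alikes: they are no part of the job. Leave any brown or yellow look-alike of the plate alone.

How it is judged:
On the way, in this order (a step that is already met when the one before it is completed fails the run):
1. The orange-gripped insert is lifted clear of the chopping board (by 40 mm or more) (z of plate in the frame of board above 0.054 m), for 0.1 s.
2. Both its ears are in the mouths of the slots: the insert is within 6 mm of the bracket's centre, square to it and with its underside below the posts' tops (horizontal distance between plate and bracket below 0.006 m and angle between the y axis of plate and the y axis of bracket, either way round below 0.09 rad and z of plate in the frame of bracket between 0.014 and 0.068 m), for 0.1 s.
At the end, for the whole second after the job is handed in: The orange-gripped insert is in the bracket: centred within 4 mm in x and y, square within 0.05 rad, level within 0.02 rad, right way up, underside 14 to 42 mm above the counter, bearing on the rubber seat (over 0.5 N) and at rest (x of plate in the frame of bracket between -0.004 and 0.004 m and y of plate in the frame of bracket between -0.004 and 0.004 m and angle between the y axis of plate and the y axis of bracket, either way round below 0.05 rad and angle between plate's own z axis and vertical below 0.02 rad and z of plate in the frame of bracket between 0.014 and 0.042 m and contact force between plate and stand above 0.5 N and linear speed of plate below 0.01 m/s and angular speed of plate below 0.1 rad/s); the robot touches nothing.
It fails at once if The insert is rammed onto the seat: more than 25 N between insert and stand (contact force between plate and stand above 25 N).
It fails at once if One of the other kitchen things (spare insert, bowl, mug, soap, spoon, spice jar) is shifted by more than 30 mm (distance of any of spare, bowl, mug, soap, spoon, spice from where it was at the start of the episode above 0.03 m).
It also fails if it takes over 61 s, if anything falls off the work surface, if the arm or the gripper's body presses on something with over 40 N, if the wrist force passes 120 N, or if a joint passes its speed limit or range.

## Working session

There is one attempt and no reset: what is moved stays moved. The work goes in short steps, Python scripts to look and compute and a shell command to move; the robot and the scene stay as the last step left them, time stands still between calls to the robot, and variables do not carry over. Pictures are saved under pics/ and viewed, at most 10 in all, crops included, and the job is handed in when it is done.

```bash
mkdir -p pics; cat > h.py <<'E'
import numpy as np, cv2
from workcell import status, optics, env
from scipy.spatial.transform import Rotation as R
def cam(n):
    c=optics.read_camera(n); c['f']=192/np.tan(np.radians(c['vfov'])/2)
    a=np.array(c['attitude']); c['R']=a if a.shape==(3,3) else R.from_quat(a,scalar_first=True).as_matrix()
    return c
def world(c,uv,depth=None):
    uv=np.atleast_2d(np.array(uv,float)); K=np.array([[c['f'],0,c['cx']],[0,c['f'],c['cy']],[0,0,1]])
    n=cv2.undistortPoints(uv.reshape(-1,1,2),K,np.array([c['k1'],0,0,0.])).reshape(-1,2)
    d=c['depth'][uv[:,1].astype(int),uv[:,0].astype(int)] if depth is None else depth
    return (np.c_[n,np.ones(len(n))]*d[:,None])@c['R'].T+np.array(c['origin'])
def cloud(c):
    v,u=np.mgrid[0:384,0:512]; uv=np.c_[u.ravel(),v.ravel()]
    return world(c,uv,c['depth'].ravel()).reshape(384,512,3)
def save(c,n): cv2.imwrite('pics/'+n,c['frame'][...,::-1])
E
python3 - <<'E'
from h import *
cs=[cam(n) for n in('scene','side','wrist')]
for c in cs: print(c['origin'],c['attitude'],c['vfov'],c['k1'],(c['depth']>0).mean())
im=np.vstack([np.hstack([cs[0]['frame'],cs[1]['frame']]),np.hstack([cs[2]['frame'],0*cs[2]['frame']])])
cv2.imwrite('pics/a.png',cv2.resize(im[...,::-1],(800,600)))
np.savez('a.npz',*[c['frame'] for c in cs])
print(env.tip_reach,status.get_state())
E
```

```text
[ 1.27170166 -0.04516194  1.15106695] [-0.21528398  0.72480168  0.62779013 -0.18491859] 57.70463807740613 -0.08831385767970093 0.9959157307942709
[ 0.35558488 -0.89615462  0.71283689] [-0.46624384  0.8787067  -0.09062309  0.04773536] 54.17999438179215 -0.09498234803899737 0.9959462483723959
[0.57417589 0.06634636 0.37344055] [ 1.32709622e-01  9.91154894e-01 -1.64848339e-04 -3.24120277e-04] 66.7045992039255 0.012899134852312593 0.9961649576822916
0.0726 {'clock': 0.15, 'joint_pos': array([-1.39620383e-01,  3.13853228e-01,  4.52371755e-02,  1.30362254e+00,
       -4.08091022e-05,  1.43117577e+00]), 'qvel': array([ 2.38186639e-04, -1.26827989e-03,  2.53806870e-03, -1.50891083e-03,
        7.20144458e-05,  1.81125980e-03]), 'tau': array([ 1.76330479e-03, -4.81067133e+01,  2.98815805e+01,  1.39078675e-02,
       -1.10673584e-04, -5.56924022e-05]), 'tcp_pos': array([5.74708669e-01, 1.02141282e-05, 3.03198109e-01]), 'orientation': array([-5.63639569e-04,  7.07106527e-01,  7.07106668e-01, -4.50287442e-04]), 'wrist_force': array([-0.10875715, -0.22409985,  0.42197423]), 'ft_torque': array([0.05702258, 0.06080757, 0.03261775]), 'grip_force': 0.0, 'finger_gap': 0.0853289023647827}
```

View pics/a.png

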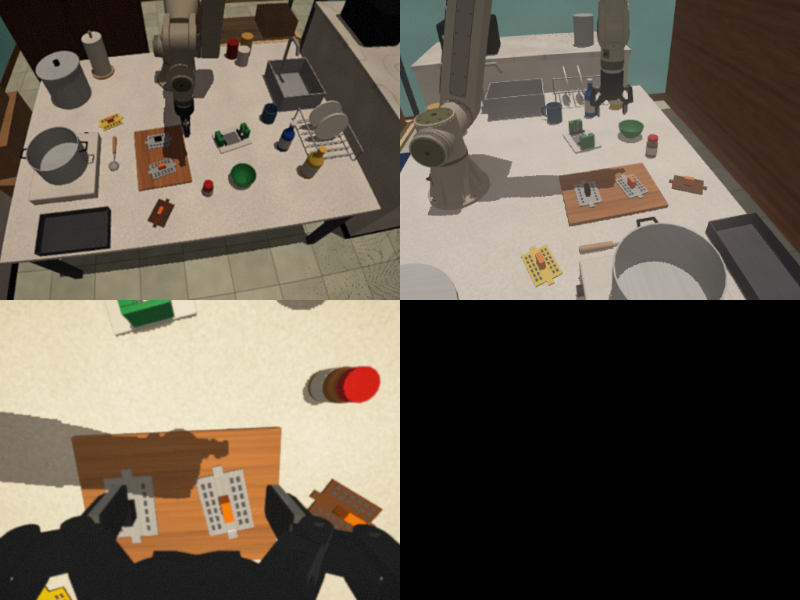

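The wrist view shows the orange insert at about full-frame (289,269). The green bracket is near (297,173) in the scene view and (232,173) in the side view, with the look-alikes elsewhere. I'll measure both from the depth clouds of several views.

```bash
cat > m.py <<'E'
from h import *
def rect(p):
    (c,s,a)=cv2.minAreaRect(p[:,:2].astype(np.float32)*1000); return np.round(c,1),np.round(s,1),round(a,1)
def hsv(c): return cv2.cvtColor(c['frame'],cv2.COLOR_RGB2HSV)
def near(P,x,y,r): return np.hypot(P[...,0]-x,P[...,1]-y)<r
E
python3 - <<'E'
from m import *
seeds={'scene':((206,217),(297,173)),'side':((295,235),(232,173)),'wrist':((289,269),(185,12))}
for n,(o,g) in seeds.items():
    c=cam(n);P=cloud(c);H=hsv(c);S=(H[...,1]>130)
    po=world(c,[o])[0];pg=world(c,[g])[0];print(n,'seed',po.round(3),pg.round(3))
    m=near(P,0.615,0.03,.09) if 0 else near(P,po[0],po[1],.05)
    q=P[m&S&(H[...,0]<14)&(H[...,2]>150)&(P[...,2]>.042)]
    if len(q)>5: print(' grip top',len(q),rect(q),np.percentile(q[:,2],[50,95]).round(4))
    q=P[near(P,po[0],po[1],.085)&(H[...,1]<70)&(P[...,2]<.03)&(P[...,2]>.012)]
    if len(q)>5: print(' plate',len(q),rect(q),np.median(q[:,2]).round(4))
    q=P[near(P,pg[0],pg[1],.13)&S&(H[...,0]>45)&(H[...,0]<90)&(P[...,2]>.062)&(P[...,2]<.08)]
    if len(q)>5: print(' bracket top',len(q),rect(q),np.percentile(q[:,2],[5,50,95]).round(4))
E
```

```text
scene seed [ 0.635 -0.131  0.023] [0.481 0.245 0.015]
 grip top 29 (array([ 625.5, -125.4]), array([13.7, 32.9]), 15.0) [0.0496 0.0546]
 plate 493 (array([ 625.4, -126.1]), array([ 84.8, 136.6]), 16.9) 0.0189
 bracket top 119 (array([499.2, 236. ]), array([ 59.8, 165.3]), 13.0) [0.0635 0.0699 0.0734]
side seed [ 0.617 -0.14   0.038] [0.489 0.173 0.07 ]
 grip top 41 (array([ 622.8, -128.2]), array([14.2, 32.8]), 19.2) [0.0491 0.0508]
 plate 676 (array([ 625.8, -126.4]), array([ 85.2, 139.2]), 12.1) 0.0194
wrist seed [ 0.621 -0.122  0.049] [0.513 0.155 0.069]
 grip top 95 (array([ 623.4, -126. ]), array([15.2, 36.9]), 13.5) [0.0489 0.05  ]
 plate 4122 (array([ 623.1, -126.1]), array([ 80.2, 139.8]), 13.7) 0.0193
 bracket top 828 (array([513.1, 160.1]), array([58.8, 15.3]), 6.2) [0.0639 0.0699 0.0714]
```

```bash
python3 -m handwheel '{"deltas":[[1,0.9,-0.25,0,0],[1,0.9,-0.25,0,0],[1,0.9,-0.25,0,0],[1,0.9,-0.25,0,0],[1,0.9,-0.25,0,0],[1,0.9,-0.25,0,0],[1,0.9,-0.25,0,0],[1,0,0,0,0],[1,0,0,0,0]]}' 40
cat > b.py <<'E'
from m import *
def bracket(n):
    c=cam(n);P=cloud(c);H=hsv(c)
    q=P[near(P,.498,.235,.13)&(H[...,1]>110)&(H[...,0]>45)&(H[...,0]<90)&(P[...,2]>.0665)&(P[...,2]<.0745)]
    print(n,len(q),rect(q),np.median(q[:,2]).round(4)); 
    (cx,cy),(w,h),a=rect(q)[0],rect(q)[1],rect(q)[2]
    t=np.radians(a if h>w else a-90); yy=np.array([-np.sin(t),np.cos(t)])
    s=(q[:,:2]-np.array([cx,cy])/1000)@yy
    for m in(s>0,s<0):
        print('  post',rect(q[m]),'inner/outer',np.percentile(np.abs(s[m]),[1,99]).round(4))
    return c
if __name__=='__main__':
    for n in('wrist','scene','side'): 
        c=bracket(n)
        if n=='wrist': save(c,'b.png')
E
python3 b.py
```

```text
clock: 1.42
tcp_pos: [0.505, 0.2518, 0.3038]
orientation: [0.0, 0.707, 0.707, -0.0]
wrist_force: [-0.2, 0.6, 0.2]
finger_gap: 0.0855
grip_force: 0.0
wrist 1787 (array([494.9, 237.9]), array([ 57.1, 165.2]), 13.2) 0.0701
  post (array([478.8, 306.6]), array([57.1, 24. ]), 13.1) inner/outer [0.059  0.0824]
  post (array([511.3, 169.8]), array([56.4, 24.9]), 12.7) inner/outer [0.0579 0.0823]
scene 98 (array([499.4, 237.7]), array([ 59.5, 165.9]), 13.3) 0.0699
  post (array([482.5, 306.3]), array([56.6, 23.2]), 15.2) inner/outer [0.0599 0.0825]
  post (array([515.6, 169.1]), array([59.5, 25.1]), 13.3) inner/outer [0.0585 0.083 ]
side 0 (array([0., 0.]), array([0., 0.]), 0.0) nan
  return _methods._mean(a, axis=axis, dtype=dtype,
  ret = ret.dtype.type(ret / rcount)
Traceback (most recent call last):
  File "b.py", line 14, in <module>
    c=bracket(n)
  File "b.py", line 10, in bracket
    print('  post',rect(q[m]),'inner/outer',np.percentile(np.abs(s[m]),[1,99]).round(4))
                                            ~~~~~~~~~~~~~^^^^^^^^^^^^^^^^^^^^^
IndexError: index -1 is out of bounds for axis 0 with size 0
```

View pics/b.png

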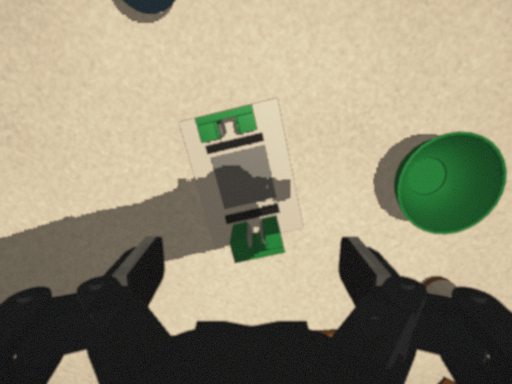

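```bash
python3 -m handwheel '{"deltas":[[1,-0.94,0.3,0,0],[1,-0.94,0.3,0,0],[1,-0.94,0.3,0,0],[1,-0.94,0.3,0,0],[1,-0.94,0.3,0,0],[1,-0.94,0.3,0,0],[1,-0.94,0.3,0,0],[0.3,-0.94,0.3,0,0],[0.3,-0.94,0.3,0,0],[0.3,-0.98,0.28,0,0],[0.3,0,0,0.8,-0.68],[0.3,0,0,0.9,-0.68],[0.3,0,0,0.9,0],[0.3,0,0,0,0],[0.3,0,0,0,0]]}' 40
python3 - <<'E'
from m import *
c=cam('wrist');P=cloud(c);H=hsv(c)
q=P[near(P,.6235,-.126,.05)&(H[...,1]>130)&(H[...,0]<14)&(H[...,2]>150)&(P[...,2]>.042)]
print('grip',len(q),rect(q),np.median(q[:,2]))
q=P[near(P,.6235,-.126,.085)&(H[...,1]<70)&(P[...,2]<.03)&(P[...,2]>.012)]
print('plate',len(q),rect(q),np.median(q[:,2]))
save(c,'c.png'); s=status.get_state();print(s['tcp_pos'],s['finger_gap'])
E
```

```text
clock: 3.45
tcp_pos: [0.6247, -0.1264, 0.2013]
orientation: [0.001, 0.619, 0.786, 0.0]
wrist_force: [0.7, -0.5, 0.5]
finger_gap: 0.0555
grip_force: 0.0
grip 77 (array([ 619. , -114.6]), array([83.7, 11.4]), 13.1) 0.04896304007358135
plate 10206 (array([ 623.2, -126.3]), array([ 80.4, 138.1]), 13.6) 0.019361054548137246
[ 0.62509376 -0.12633938  0.20191271] 0.055701386751084554
```

View pics/c.png

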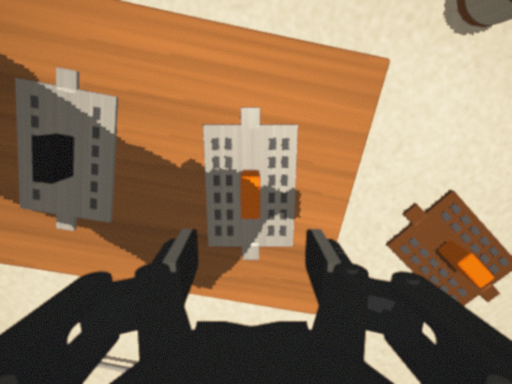

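The insert is centred under the jaws, with the grip at about (250,195) and square to them. Next I descend, grasp and lift.

```bash
python3 -m handwheel '{"deltas":[[0.3,0,-0.04,0.9,0],[0.3,0,0,0.9,0],[0.3,0,0,0.5,0],[0.3,0,0,0.35,0],[0.3,0,0,0,0],[-1,0,0,0,0],[-1,0,0,0,0],[-1,0,0,0,0],[-1,0,0,0,0],[-1,0,0,0,0],[-1,0,0,0,0]]}' 60
python3 -m handwheel '{"deltas":[[-1,0,0,-0.3,0],[-1,0,0,-0.5,0],[-1,0,0,-1,0],[-1,0,0,-1,0],[-1,0,0,-1,0],[-1,0,0,0,0]]}'
python3 - <<'E'
from m import *
from b import bracket
c=cam('side');P=cloud(c);H=hsv(c);s=status.get_state();t=s['tcp_pos']
print(s)
for n in('side','scene'):
    c=cam(n);P=cloud(c)
    q=P[near(P,t[0],t[1],.09)&(hsv(c)[...,1]<70)&(P[...,2]<t[2]-.07)&(P[...,2]>.08)]
    if len(q): print(n,len(q),rect(q),np.percentile(q[:,2],[5,50,95]))
E
```

```text
clock: 4.88
tcp_pos: [0.6236, -0.1262, 0.0953]
orientation: [0.001, 0.618, 0.786, 0.0]
wrist_force: [-0.3, 0.1, 6.1]
finger_gap: 0.0151
grip_force: 60.6
clock: 5.62
tcp_pos: [0.6242, -0.1265, 0.2501]
orientation: [0.003, 0.618, 0.786, 0.001]
wrist_force: [0.8, -0.2, -1.5]
finger_gap: 0.015
grip_force: 59.7
{'clock': 5.675, 'joint_pos': array([-3.25887878e-01,  4.49269280e-01,  1.08109086e-01,  1.22647311e+00,
       -2.91776603e-05,  1.00752785e+00]), 'qvel': array([ 1.69474699e-06,  3.30273991e-02, -5.87216239e-02, -1.49625640e-02,
        1.21436442e-03,  1.68698628e-03]), 'tau': array([ 5.71333256e-02, -5.85290730e+01,  3.18452990e+01,  1.71798002e-01,
        1.75093483e-03, -3.59995920e-05]), 'tcp_pos': array([ 0.62326044, -0.12618502,  0.24753318]), 'orientation': array([1.49542161e-03, 6.18401424e-01, 7.85860787e-01, 5.14886675e-04]), 'wrist_force': array([-0.1584774 ,  0.13660878, -2.38877152]), 'ft_torque': array([-0.00600558,  0.03640249,  0.0099786 ]), 'grip_force': 59.74867343902588, 'finger_gap': 0.014861595821401891}
side 620 (array([ 623.2, -126.7]), array([ 79.8, 138.3]), 14.5) [0.16903127 0.17175726 0.17351684]
scene 563 (array([ 624.1, -126. ]), array([ 80.8, 139.1]), 14.1) [0.16631369 0.16942695 0.1727493 ]
```

```bash
python3 -m handwheel '{"deltas":[[-1,0.96,-0.09,0,0],[-1,0.96,-0.09,0,0],[-1,0.96,-0.09,0,0],[-1,0.96,-0.09,0,0],[-1,0.96,-0.09,0,0],[-1,0.96,-0.09,0,0],[-1,0.96,-0.1,0,0],[-1,0.96,-0.1,0,0],[-1,0.96,-0.1,0,0],[-1,0.96,-0.1,0,0],[-1,0,0,0.8,0],[-1,0,0,0.8,0],[-1,0,0,0,0],[-1,0,0,0,0]]}'
cat > d.py <<'E'
from m import *
s=status.get_state();t=s['tcp_pos'];print(t,R.from_quat(s['orientation'],scalar_first=True).as_matrix()[:2,1],s['wrist_force'],s['ft_torque'])
ims=[]
for n in('scene','wrist','side'):
    c=cam(n);P=cloud(c);H=hsv(c);u=t[2]-.0813
    q=P[near(P,t[0],t[1],.09)&(H[...,1]<70)&(P[...,2]<u+.015)&(P[...,2]>u-.008)]
    if len(q): print(n,'plate',len(q),rect(q),np.median(q[:,2]).round(4))
    q=P[near(P,.498,.235,.13)&(H[...,1]>110)&(H[...,0]>45)&(H[...,0]<90)&(P[...,2]>.0665)&(P[...,2]<.0745)]
    if len(q)>9: print(n,'bracket',len(q),rect(q))
    f=c['frame']
    v=cv2.resize(f,(800,600)) if n=='wrist' else None
    ims.append(c['frame'])
np.savez('d.npz',*ims)
im=np.hstack([cv2.resize(ims[0][100:220,220:380],(400,300)),cv2.resize(ims[2][90:240,140:340],(400,300))])
im=np.vstack([im,np.hstack([cv2.resize(ims[1],(400,300)),np.zeros((300,400,3),np.uint8)])])
import sys
cv2.imwrite('pics/'+sys.argv[1],im[...,::-1])
E
python3 d.py d.png
```

```text
clock: 7.52
tcp_pos: [0.4957, 0.2382, 0.1818]
orientation: [-0.0, 0.618, 0.786, -0.0]
wrist_force: [-0.8, 0.3, -2.7]
finger_gap: 0.0151
grip_force: 59.4
[0.49569076 0.23824282 0.18181967] [0.97200837 0.23494371] [-0.84709604  0.30369343 -2.72915114] [ 0.00528317 -0.02343192 -0.00046231]
scene plate 372 (array([496.2, 239.5]), array([ 84.5, 139.7]), 13.9) 0.106
scene bracket 72 (array([500. , 237.4]), array([ 57.7, 165.1]), 12.4)
wrist plate 18005 (array([494.4, 245.1]), array([ 80.2, 125.5]), 13.5) 0.1067
wrist bracket 3139 (array([478.6, 306.7]), array([58.3, 24.8]), 13.6)
side plate 308 (array([499.4, 234.6]), array([ 82.5, 139.5]), 13.3) 0.1078
```

View pics/d.png

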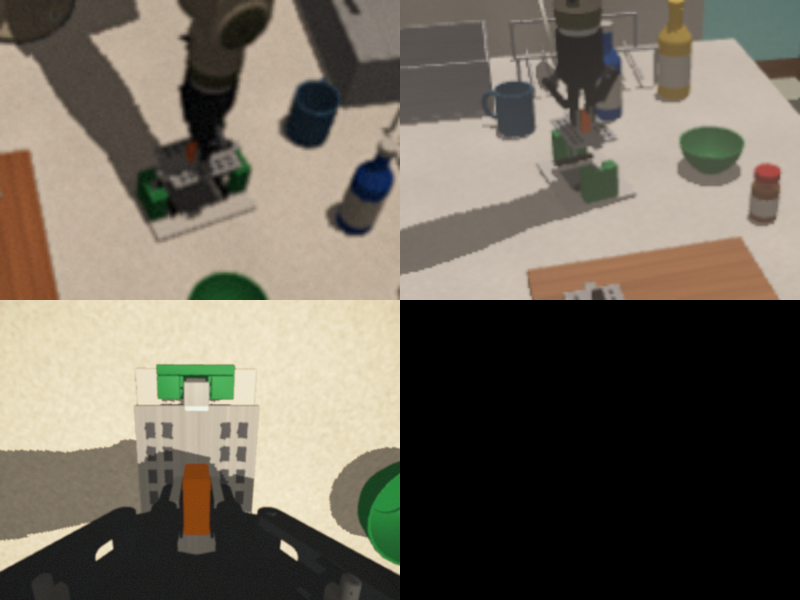

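Wrist view: the insert's ear at about (196,393 in the lower-left panel) lines up with the slot in the +y post to within about 1 mm. I'll go lower and check again.

```bash
python3 -m handwheel '{"deltas":[[-1,0,-0.015,0.4,0],[-1,0,0,0.25,0],[-1,0,0,0,0],[-1,0,0,0,0]]}'
cat > e.py <<'E'
from m import *
import sys
s=status.get_state();t=s['tcp_pos'];M=R.from_quat(s['orientation'],scalar_first=True).as_matrix();e,f=M[:2,1],M[:2,0]
c=cam('wrist');P=cloud(c);H=hsv(c);D=(P[...,:2]-t[:2]);l=D@e*1000;a=D@f*1000;z=P[...,2]
g=(H[...,1]>110)&(H[...,0]>45)&(H[...,0]<90)&(z>.0665)&(z<.0745)&(np.abs(l)<60)&(a>0)&(a<110)
print(t,s['wrist_force'],'post lat',np.percentile(l[g],[1,99]).round(1),'along',np.percentile(a[g],[1,99]).round(1))
u=t[2]-.0813
p=(H[...,1]<70)&(z>u-.006)&(z<u+.014)
for lo,hi in((30,54),(58,66)):
    q=p&(a>lo)&(a<hi)&(np.abs(l)<(60 if lo<50 else 12)); print('plate a',lo,hi,q.sum(),np.percentile(l[q],[1,99]).round(1),np.median(z[q]).round(4))
q=p&(np.abs(l)<6)&(a<80); print('ear tip',np.percentile(a[q],99.5).round(1))
g2=g&(a<72)&(a>60)
for x in (l[g2&(l<0)],l[g2&(l>0)]): print('slot sides',np.percentile(x,[1,99]).round(1))
save(c,sys.argv[1])
E
python3 e.py e.png
```

```text
clock: 8.18
tcp_pos: [0.4953, 0.2382, 0.1558]
orientation: [-0.0, 0.618, 0.786, -0.0]
wrist_force: [0.7, 0.2, -1.8]
finger_gap: 0.015
grip_force: 59.6
[0.49526225 0.23823165 0.15580917] [ 0.68942275  0.23431043 -1.83725346] post lat [-28.8  28.5] along [58.4 82.8]
plate a 30 54 7350 [-39.4  38.5] 0.0799
plate a 58 66 526 [-8.   7.2] 0.0798
ear tip 69.7
slot sides [-29.1 -10.1]
slot sides [ 9.8 28.8]
```

View pics/e.png

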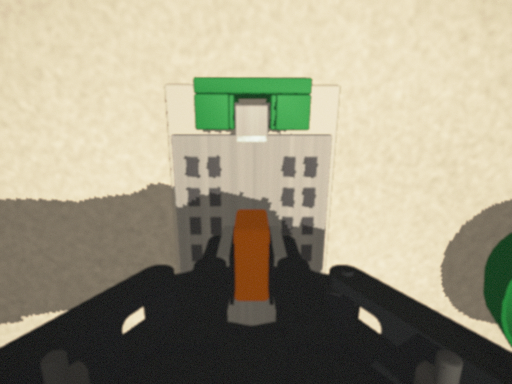

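The ear sits in the slot mouth, around (252,118), centred within about 0.5 mm. Now I descend into the mouth and the clips.

```bash
python3 -m handwheel '{"deltas":[[-1,0,0,0.12,0],[-1,0,0,0.1,0],[-1,0,0,0,0]]}'
python3 -m handwheel '{"deltas":[[-1,0,0,0.1,0],[-1,0,0,0,0]]}'
python3 - <<'E'
from m import *
s=status.get_state();t=s['tcp_pos'];M=R.from_quat(s['orientation'],scalar_first=True).as_matrix();e,f=M[:2,1],M[:2,0]
print(s['ft_torque'])
for n in('side','scene'):
    c=cam(n);P=cloud(c);D=(P[...,:2]-t[:2]);l=D@e*1000;a=D@f*1000;z=P[...,2]
    q=(np.abs(l)<34)&(abs(abs(a)-46)<4)&(z<.045)&(z>.012)&(c['frame'].max(2)<70)
    print(n,q.sum(),np.percentile(z[q],[10,50,90]).round(4) if q.any() else '')
E
```

```text
clock: 8.6
tcp_pos: [0.4949, 0.2382, 0.1466]
orientation: [-0.0, 0.618, 0.786, -0.0]
wrist_force: [-1.0, 0.5, -2.0]
finger_gap: 0.0147
grip_force: 59.6
clock: 8.85
tcp_pos: [0.4951, 0.2382, 0.1428]
orientation: [-0.0, 0.618, 0.786, -0.0]
wrist_force: [0.2, 0.2, -2.0]
finger_gap: 0.0149
grip_force: 59.6
[ 0.01443144 -0.01780102 -0.03115228]
side 10 [0.0204 0.0247 0.0262]
scene 20 [0.0193 0.0247 0.0275]
```

```bash
for i in 1; do python3 -m handwheel '{"deltas":[[-1,0,0,0.1,0],[-1,0,0,0,0]]}'; python3 -m handwheel '{"deltas":[[-1,0,0,0.1,0],[-1,0,0,0,0]]}'; python3 -m handwheel '{"deltas":[[-1,0,0,0.1,0],[-1,0,0,0,0]]}'; python3 -m handwheel '{"deltas":[[-1,0,0,0.1,0],[-1,0,0,0,0]]}'; done | grep -v -e ori -e grip; python3 -c "
from h import *;print(status.get_state()['ft_torque'])"
```

```text
clock: 9.2
tcp_pos: [0.4954, 0.2383, 0.1391]
wrist_force: [-1.0, -1.0, -0.8]
finger_gap: 0.015
clock: 9.45
tcp_pos: [0.4956, 0.2384, 0.136]
wrist_force: [-1.0, -1.1, 5.1]
finger_gap: 0.0149
clock: 9.7
tcp_pos: [0.4955, 0.2384, 0.1316]
wrist_force: [-0.7, -0.1, 3.0]
finger_gap: 0.0144
clock: 9.95
tcp_pos: [0.4954, 0.2384, 0.1274]
wrist_force: [-1.5, -0.3, 3.0]
finger_gap: 0.0151
[ 0.09495598  0.21406384 -0.09321933]
```

```bash
cat > chk.py <<'E'
from h import status
import sys
s=status.get_state();print(s['clock'],s['tcp_pos'][2].round(4),s['wrist_force'].round(1),s['ft_torque'].round(2),round(s['grip_force']))
sys.exit(s['wrist_force'][2]>float(sys.argv[1]))
E
H="python3 -m handwheel"
python3 -m handwheel '{"deltas":[[-1,0,0,0.05,0],[-1,0,0,0.05,0],[-1,0,0,0,0]]}' >/dev/null; python3 chk.py 7 && python3 -m handwheel '{"deltas":[[-1,0,0,0.025,0],[-1,0,0,0,0]]}' >/dev/null && python3 chk.py 7 && python3 -m handwheel '{"deltas":[[-1,0,0,0.025,0],[-1,0,0,0,0]]}' >/dev/null && python3 chk.py 7 && python3 -m handwheel '{"deltas":[[-1,0,0,0.025,0],[-1,0,0,0,0]]}' >/dev/null && python3 chk.py 7 && python3 -m handwheel '{"deltas":[[-1,0,0,0.025,0],[-1,0,0,0,0]]}' >/dev/null && python3 chk.py 7 && python3 -m handwheel '{"deltas":[[-1,0,0,0.025,0],[-1,0,0,0,0]]}' >/dev/null && python3 chk.py 7 && python3 -m handwheel '{"deltas":[[-1,0,0,0.025,0],[-1,0,0,0,0]]}' >/dev/null && python3 chk.py 7
```

```text
10.325 0.1235 [-1.4 -0.4  4.9] [ 0.05  0.3  -0.11] 61False
```

```bash
sed -i 's/sys.exit(\(.*\))$/sys.exit(int(\1))/' chk.py
python3 -m handwheel '{"deltas":[[-1,0,0,0.025,0],[-1,0,0,0,0]]}' >/dev/null && python3 chk.py 7 && python3 -m handwheel '{"deltas":[[-1,0,0,0.025,0],[-1,0,0,0,0]]}' >/dev/null && python3 chk.py 7 && python3 -m handwheel '{"deltas":[[-1,0,0,0.025,0],[-1,0,0,0,0]]}' >/dev/null && python3 chk.py 7 && python3 -m handwheel '{"deltas":[[-1,0,0,0.025,0],[-1,0,0,0,0]]}' >/dev/null && python3 chk.py 7 && python3 -m handwheel '{"deltas":[[-1,0,0,0.025,0],[-1,0,0,0,0]]}' >/dev/null && python3 chk.py 7 && python3 -m handwheel '{"deltas":[[-1,0,0,0.025,0],[-1,0,0,0,0]]}' >/dev/null && python3 chk.py 7 && python3 -m handwheel '{"deltas":[[-1,0,0,0.025,0],[-1,0,0,0,0]]}' >/dev/null && python3 chk.py 7 && python3 -m handwheel '{"deltas":[[-1,0,0,0.025,0],[-1,0,0,0,0]]}' >/dev/null && python3 chk.py 7
```

```text
10.575 0.1225 [-1.4 -0.7  4.5] [ 0.05  0.33 -0.1 ] 61
10.825 0.1215 [-2.  -0.5  5. ] [ 0.08  0.3  -0.11] 61
11.075 0.1205 [-2.7 -0.7  5.1] [ 0.04  0.27 -0.13] 61
11.325 0.1195 [-0.6 -0.1  5.3] [ 0.06  0.31 -0.08] 61
11.575 0.1186 [-1.4 -0.6  5.7] [ 0.1   0.33 -0.1 ] 61
11.825 0.1176 [-2.4 -0.3  5.3] [ 0.05  0.28 -0.07] 61
12.075 0.1166 [-2.  -0.4  5.7] [ 0.03  0.35 -0.11] 61
12.325 0.1156 [-1.8 -0.3  5.2] [-0.02  0.34 -0.13] 61
```

```bash

python3 -m handwheel '{"deltas":[[-1,0,0,0.025,0],[-1,0,0,0,0]]}' >/dev/null && python3 chk.py 7.5 && python3 -m handwheel '{"deltas":[[-1,0,0,0.025,0],[-1,0,0,0,0]]}' >/dev/null && python3 chk.py 7.5 && python3 -m handwheel '{"deltas":[[-1,0,0,0.025,0],[-1,0,0,0,0]]}' >/dev/null && python3 chk.py 7.5 && python3 -m handwheel '{"deltas":[[-1,0,0,0.025,0],[-1,0,0,0,0]]}' >/dev/null && python3 chk.py 7.5 && python3 -m handwheel '{"deltas":[[-1,0,0,0.025,0],[-1,0,0,0,0]]}' >/dev/null && python3 chk.py 7.5 && python3 -m handwheel '{"deltas":[[-1,0,0,0.025,0],[-1,0,0,0,0]]}' >/dev/null && python3 chk.py 7.5 && python3 -m handwheel '{"deltas":[[-1,0,0,0.025,0],[-1,0,0,0,0]]}' >/dev/null && python3 chk.py 7.5 && python3 -m handwheel '{"deltas":[[-1,0,0,0.025,0],[-1,0,0,0,0]]}' >/dev/null && python3 chk.py 7.5 && python3 -m handwheel '{"deltas":[[-1,0,0,0.025,0],[-1,0,0,0,0]]}' >/dev/null && python3 chk.py 7.5 && python3 -m handwheel '{"deltas":[[-1,0,0,0.025,0],[-1,0,0,0,0]]}' >/dev/null && python3 chk.py 7.5
```

```text
12.575 0.1146 [-1.7 -1.   5.4] [ 0.02  0.34 -0.08] 61
12.825 0.1136 [-1.7  0.1  4.6] [ 0.04  0.28 -0.14] 61
13.075 0.1126 [-2.1  0.   6. ] [ 0.05  0.38 -0.07] 61
13.325 0.1116 [-2.2  0.4  6.3] [ 0.06  0.33 -0.07] 61
13.575 0.1106 [-0.3 -0.4  5. ] [ 0.04  0.33 -0.04] 61
13.825 0.1096 [-1.2 -0.5  4.5] [ 0.05  0.37 -0.1 ] 61
14.075 0.1086 [-1.3  0.3  5.1] [ 0.02  0.25 -0.1 ] 61
14.325 0.1076 [-1.5 -0.3  5.6] [ 0.01  0.3  -0.09] 61
14.575 0.1066 [-0.5 -0.9  6.3] [ 0.04  0.32 -0.13] 61
14.825 0.1059 [-2.5 -1.3  8.2] [-0.11  0.5  -0.12] 61
```

```bash

python3 -m handwheel '{"deltas":[[-1,0,0,0.01,0],[-1,0,0,0,0]]}' >/dev/null && python3 chk.py 13 && python3 -m handwheel '{"deltas":[[-1,0,0,0.01,0],[-1,0,0,0,0]]}' >/dev/null && python3 chk.py 13 && python3 -m handwheel '{"deltas":[[-1,0,0,0.01,0],[-1,0,0,0,0]]}' >/dev/null && python3 chk.py 13 && python3 -m handwheel '{"deltas":[[-1,0,0,0.01,0],[-1,0,0,0,0]]}' >/dev/null && python3 chk.py 13
python3 e.py f.png
```

```text
15.075 0.1059 [-3.5 -0.6 10.5] [-0.14  0.69 -0.11] 62
15.325 0.1058 [-4.4 -0.9 13.5] [-0.25  0.83 -0.12] 62
[0.49562313 0.23844234 0.10583602] [-4.40585263 -0.90740498 13.53792288] post lat [-29.4  28.3] along [58.2 82.7]
plate a 30 54 7337 [-39.2  38.6] 0.0299
plate a 58 66 574 [-8.   7.5] 0.0298
ear tip 69.7
slot sides [-29.7 -10.1]
slot sides [ 9.1 28.5]
```

```bash
cat > tilt.py <<'E'
from m import *
A=np.radians(13.4);e=np.array([np.cos(A),np.sin(A)]);f=np.array([-np.sin(A),np.cos(A)]);B=np.array([.4955,.2382])
for n in('wrist','scene','side'):
    c=cam(n);P=cloud(c);D=P[...,:2]-B;l=D@e;a=D@f;z=P[...,2]
    q=(abs(l)<.039)&(abs(a)<.055)&~((abs(l)<.013)&(abs(a)<.024))&(z>.024)&(z<.036)&(hsv(c)[...,1]<70)
    X=np.c_[l[q],a[q],np.ones(q.sum())];b=np.linalg.lstsq(X,z[q],rcond=None)[0]
    r=z[q]-X@b;k=abs(r)<.002;b=np.linalg.lstsq(X[k],z[q][k],rcond=None)[0]
    print(n,k.sum(),'slope lat,along',b[:2].round(4),'z0',b[2].round(4),'a range',np.percentile(a[q],[1,99]).round(3))
    H=hsv(c);g=(H[...,1]>130)&(H[...,0]<14)&(H[...,2]>100)&(abs(l)<.03)&(abs(a)<.03)&(z>.05)
    if g.sum()>9: print('   grip top',np.percentile(l[g],[2,98]).round(4),np.percentile(a[g],[2,98]).round(4))
E
python3 tilt.py
python3 -m handwheel '{"deltas":[[0.2,0,0,0,0],[0.2,0,0,0,0],[0.2,0,0,0,0],[0.2,0,0,-0.3,0],[0.2,0,0,-0.6,0],[0.2,0,0,-0.6,0],[0.2,0,0,0,0]]}'
python3 tilt.py
```

```text
wrist 15196 slope lat,along [0.0011 0.0003] z0 0.0299 a range [-0.052  0.054]
   grip top [-0.0076  0.0069] [-0.0162  0.0183]
scene 154 slope lat,along [ 0.0102 -0.001 ] z0 0.03 a range [-0.051  0.054]
side 113 slope lat,along [0.0073 0.0033] z0 0.0307 a range [-0.052  0.054]
   grip top [-0.0042  0.0046] [-0.0207 -0.0003]
clock: 16.4
tcp_pos: [0.4968, 0.2388, 0.1669]
orientation: [0.001, 0.618, 0.786, 0.002]
wrist_force: [-0.6, -0.1, 0.2]
finger_gap: 0.0513
grip_force: 0.0
wrist 12247 slope lat,along [0.0009 0.0002] z0 0.0301 a range [-0.054  0.054]
   grip top [-0.0078  0.0071] [-0.0165  0.0182]
scene 153 slope lat,along [-0.0052  0.0027] z0 0.0302 a range [-0.052  0.053]
side 148 slope lat,along [0.0116 0.0013] z0 0.0308 a range [-0.054  0.053]
   grip top [-0.0072  0.0031] [-0.0201  0.0081]
```

Released, and level within 0.003 rad. I'll press each end with shut fingers to confirm it is firmly seated, starting with the stiffer left end.

```bash
python3 -m handwheel '{"deltas":[[-1,0,0,0,0],[-1,0,0,0,0],[-1,0.5,0,0,0],[-1,0.47,0,0,0],[-1,0,0,0,0],[-1,0,0,0,0],[-1,0,0,0.7,0],[-1,0,0,0.5,0],[-1,0,0,0.2,0],[-1,0,0,0,0],[-1,0,0,0,0]]}' 20
python3 chk.py 2 && python3 -m handwheel '{"deltas":[[-1,0,0,0.025,0],[-1,0,0,0,0]]}' >/dev/null && python3 chk.py 3 && python3 -m handwheel '{"deltas":[[-1,0,0,0.025,0],[-1,0,0,0,0]]}' >/dev/null && python3 chk.py 3 && python3 -m handwheel '{"deltas":[[-1,0,0,0.02,0],[-1,0,0,0,0]]}' >/dev/null && python3 chk.py 3 && python3 -m handwheel '{"deltas":[[-1,0,0,0.02,0],[-1,0,0,0,0]]}' >/dev/null && python3 chk.py 3 && python3 -m handwheel '{"deltas":[[-1,0,0,0.015,0],[-1,0,0,0,0]]}' >/dev/null && python3 chk.py 3 && python3 -m handwheel '{"deltas":[[-1,0,0,0.015,0],[-1,0,0,0,0]]}' >/dev/null && python3 chk.py 3 && python3 -m handwheel '{"deltas":[[-1,0,0,0.015,0],[-1,0,0,0,0]]}' >/dev/null && python3 chk.py 3
```

```text
clock: 17.92
tcp_pos: [0.4868, 0.2761, 0.1092]
orientation: [0.0, 0.618, 0.786, 0.001]
wrist_force: [-0.6, -0.4, 0.7]
finger_gap: -0.0001
grip_force: 0.0
17.925 0.1092 [-0.6 -0.4  0.7] [-0.03 -0.01 -0.02] 0
18.175 0.1077 [-0.9 -0.   0.1] [ 0.01  0.02 -0.07] 0
18.425 0.1063 [ 0.2 -0.1 -0.9] [-0.01  0.01  0.02] 0
18.675 0.1054 [-0.  -0.4  0.6] [ 0.04 -0.03  0.01] 0
18.925 0.1046 [ 1.  -1.   0.3] [ 0.03 -0.05  0.01] 0
19.175 0.1041 [ 0.9 -0.  -0.4] [ 0.01  0.04 -0.01] 0
19.425 0.1034 [0.4 0.1 0.2] [-0.01  0.02 -0.01] 0
19.675 0.1028 [-0.1  0.2  0.6] [-0.03  0.05  0.  ] 0
```

```bash
python3 -m handwheel '{"deltas":[[-1,0,0,0.012,0],[-1,0,0,0,0]]}' >/dev/null && python3 chk.py 8 && python3 -m handwheel '{"deltas":[[-1,0,0,0.012,0],[-1,0,0,0,0]]}' >/dev/null && python3 chk.py 8 && python3 -m handwheel '{"deltas":[[-1,0,0,0.012,0],[-1,0,0,0,0]]}' >/dev/null && python3 chk.py 8 && python3 -m handwheel '{"deltas":[[-1,0,0,0.01,0],[-1,0,0,0,0]]}' >/dev/null && python3 chk.py 8 && python3 -m handwheel '{"deltas":[[-1,0,0,0.01,0],[-1,0,0,0,0]]}' >/dev/null && python3 chk.py 8 && python3 -m handwheel '{"deltas":[[-1,0,0,0.01,0],[-1,0,0,0,0]]}' >/dev/null && python3 chk.py 8
```

```text
19.925 0.1024 [0.6 0.5 0.3] [-0.01  0.04 -0.05] 0
20.175 0.1023 [-1.8 -0.7  4.6] [-0.18  0.27 -0.03] 2
20.425 0.1022 [-2.1 -1.4  8.8] [-0.3   0.56 -0.03] 4
```

Firm contact at the left end. One more small push there, then the right end.

```bash
python3 -m handwheel '{"deltas":[[-1,0,0,0.01,0],[-1,0,0,0,0]]}' >/dev/null; python3 chk.py 99
python3 -m handwheel '{"deltas":[[-1,0,0,-0.5,0],[-1,0,0,-0.8,0],[-1,0,0,-0.3,0],[-1,-0.6,0,0,0],[-1,-0.7,0,0,0],[-1,-0.65,0,0,0],[-1,0,0,0,0],[-1,0,0,0,0]]}'
python3 tilt.py | head -1
python3 -m handwheel '{"deltas":[[-1,0,0,0.7,0],[-1,0,0,0.6,0],[-1,0,0,0.22,0],[-1,0,0,0,0],[-1,0,0,0,0]]}' >/dev/null; python3 chk.py 5
```

```text
20.675 0.1022 [-2.6 -2.1 10.3] [-0.25  0.7  -0.03] 5
clock: 21.68
tcp_pos: [0.5042, 0.2004, 0.1646]
orientation: [-0.0, 0.619, 0.786, -0.0]
wrist_force: [0.1, -1.0, -0.1]
finger_gap: 0.0005
grip_force: 0.0
wrist 14860 slope lat,along [0.0013 0.0004] z0 0.0301 a range [-0.054  0.054]
22.45 0.1051 [ 0.8 -0.4 -0.1] [ 0.02  0.02 -0.03] 0
```

```bash
python3 -m handwheel '{"deltas":[[-1,0,0,0.03,0],[-1,0,0,0,0]]}' >/dev/null; python3 chk.py 4 && python3 -m handwheel '{"deltas":[[-1,0,0,0.02,0],[-1,0,0,0,0]]}' >/dev/null && python3 chk.py 4 && for k in 1; do python3 -m handwheel '{"deltas":[[-1,0,0,0.012,0],[-1,0,0,0,0]]}' >/dev/null && python3 chk.py 8 && python3 -m handwheel '{"deltas":[[-1,0,0,0.012,0],[-1,0,0,0,0]]}' >/dev/null && python3 chk.py 8 && python3 -m handwheel '{"deltas":[[-1,0,0,0.012,0],[-1,0,0,0,0]]}' >/dev/null && python3 chk.py 8 && python3 -m handwheel '{"deltas":[[-1,0,0,0.012,0],[-1,0,0,0,0]]}' >/dev/null && python3 chk.py 8 && python3 -m handwheel '{"deltas":[[-1,0,0,0.01,0],[-1,0,0,0,0]]}' >/dev/null && python3 chk.py 8 ; done
```

```text
22.7 0.1035 [ 0.3 -0.4 -0.1] [ 0.03 -0.04  0.02] 0
22.95 0.1024 [-0.   0.1  0. ] [-0.02  0.01  0.05] 0
23.2 0.1023 [-0.6 -0.2  4.3] [-0.1   0.29  0.01] 2
23.45 0.1021 [-3.7 -0.3  8.6] [-0.19  0.46  0.  ] 4
```

Both ends are firm, with contact at the same height (TCP 0.1023 on each side). I'll retreat and take a last look.

```bash
python3 -m handwheel '{"deltas":[[-1,0,0,-0.5,0],[-1,0,0,-0.9,0],[-1,0,0,-1,0],[-1,0,0,-1,0],[-1,-0.5,0,0,0],[-1,0,0,0,0],[-1,0,0,0,0],[-1,0,0,0,0]]}'
python3 tilt.py; python3 d.py g.png
```

```text
clock: 24.45
tcp_pos: [0.5086, 0.1807, 0.2362]
orientation: [-0.001, 0.618, 0.786, -0.001]
wrist_force: [0.7, -0.5, -0.7]
finger_gap: 0.0
grip_force: 0.0
wrist 8856 slope lat,along [0.0005 0.0006] z0 0.03 a range [-0.054  0.054]
   grip top [-0.0075  0.0074] [-0.0176  0.0169]
scene 203 slope lat,along [ 0.0048 -0.0006] z0 0.0304 a range [-0.051  0.055]
   grip top [-0.0056  0.0105] [-0.0162  0.0168]
side 142 slope lat,along [0.014 0.005] z0 0.0308 a range [-0.052  0.054]
   grip top [-0.0068  0.0064] [-0.02    0.0162]
[0.50890516 0.18092051 0.23674847] [0.9718737  0.23550079] [ 0.06106941 -0.97227779  0.70693628] [ 0.00086173 -0.02140498  0.01695808]
scene plate 1 (array([507.7, 171.6]), array([0., 0.]), 0.0) 0.1702
scene bracket 90 (array([499. , 236.6]), array([ 59. , 165.5]), 12.9)
wrist plate 24 (array([506. , 191.3]), array([12.7,  0.7]), 13.3) 0.1698
wrist bracket 3867 (array([494.9, 238. ]), array([ 57.9, 165.9]), 13.2)
side plate 6 (array([508.9, 174.1]), array([ 8.7, 17.7]), 56.4) 0.1671
```

View pics/g.png

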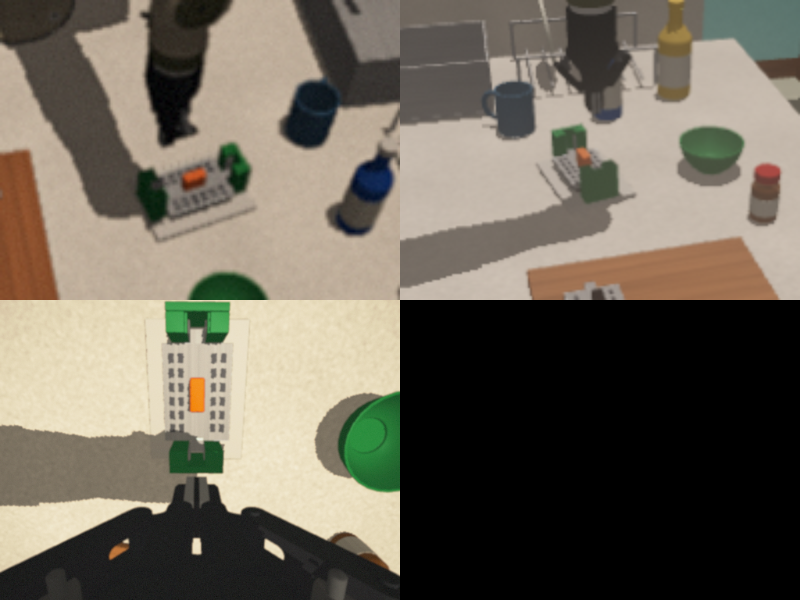

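The insert sits level and centred in the bracket (grip at about (196,395) in the wrist panel). The arm is clear and the other things haven't moved.

```bash
python3 -c "
from workcell import hand_in;print(hand_in())"
```

```text
the job is handed in; nothing more can be done
None
```

The orange-gripped insert is seated in the green bracket, level and centred, pressed home at both ends (about 10 N left, 9 N right) and released; the job was handed in at about 25 s, with no verdict returned.

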